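Pan the camera under test to the red position and trigger a capture

ROBOT

A 6-joint arm with a two-finger parallel gripper is mounted at the origin on the work surface. World frame = base frame: x ahead of the robot, y to its left, z up, the work surface at z = 0. Lengths are in mm, angles in rad, forces in N, time in s.
With the tool pointing down it reaches from about 300 to 775 mm from the base axis. Payload 14.6 kg.
Tool frame: the origin (TCP) lies between the finger pads; the fingertips stand 22 mm ahead of it and the grasp point (between the pads) lies 3 mm ahead of it (manip.tcp_to_tips is the distance from the TCP to the fingertips, in mm); y points along the fingers, z is the direction in which the jaws open and shut, and the axes are right-handed (so a half turn about y gives the same grasp; the last joint's range is limited). The gripper opens to 94 mm and grips with 3 to 60 N. Pads are 16 mm wide; open, the fingers measure 119 mm over their backs; the gripper's body (75 mm by 177 mm) begins 78 mm behind the grasp point.
Start: joints at [-1.393, 0.3, 1.521, -0, 1.321, -0.067], TCP at [133.293, -533.594, 227.446] pointing down, gripper open.
Joint ranges: [-3.03, 3.03], [-0.79, 2.21], [0.23, 2.52], [-1.04, 4.18], [0, 3.07], [-2.55, 2.55]. Speed limits (rad/s): [2.22, 2.22, 2.57, 3.14, 3.14, 3.14].

INTERFACE

Orientations are given as [roll, pitch, yaw] about the fixed x, y, z axes, in that order (R = Rz(yaw) Ry(pitch) Rx(roll)).
In Python, from cell import manip gives the robot as it stands.
- The arm moves only by the shell command python3 -m jog 'ROWS' [OPENING] [FORCE]. ROWS is JSON, one flat list of numbers, 6 for each row, row after row: the shift along the tool's x, y, z in mm, then the turn, a rotation vector about the tool's x, y, z in degrees. A call has 1 to 10 rows; each row is the pose to reach, as a shift and turn from the pose commanded when the call began, along the tool's axes at that moment; what a row does not reach only later rows make up. A row lasts 1/12 s, in which the tool goes at most 41.7 mm and 7.16 degrees, less where a joint would pass 70% of its speed; a pose out of reach is approached as far as the arm can. A call with a gripper value outside its range is refused whole. OPENING is the finger opening in mm, from 0 to 94, set as the call begins (- or left out, the last holds). The fingers move at their own pace and stop on an object; FORCE is the grip in N (left out, the last holds). Time passes only in rows, so rows that repeat a pose let the fingers close. It gives the time, the measured TCP pose, the force and the opening at its end, in the units of the state.
- manip.read_state(): the state, without advancing time (a new reading comes with each control period).
- manip.camera(name): name is "scene" or "side" or "wrist"; returns a dict with "img" (420x560x3 uint8, red, green, blue), "intrinsics" (3x3 intrinsics, pixels), "origin" and "orientation" of the camera in the world. Camera axes: x right, y down, z forward; pixel columns grow to the right and rows downward; lengths in mm; the calibration is good to about 2 mm. A picture is of the moment at which its call begins. There is no depth.
- manip.sign_off(): hands the job in, once; it reports no verdict.
Trained networks look in a picture, given as the dict that the camera call returned (one of the last four; its "shot" number tells which), for a name from the list of things; names that differ only in an ending like _2 or _b are one class to them, and where a whole thing is asked for, a point or a joint stands for the part that bears it (a point fixed in the world has none). Each returns a list of dicts, best first, with "score" (0 to 1); they miss things now and then, are a little off and sometimes report something else, mostly with a low value. They report only what shows in the picture. A call takes as long as a camera call. They do not tell look-alikes from the thing itself.
- manip.masks_of(thing, picture): "pixels" (420x560 bool, what is visible of it) and "xy" ([column, row] in pixels, amid what is visible of it).
- manip.tip_of(thing, picture): "xy" ([column, row] in pixels: a listed point, or the origin of a listed thing).
The state is a dict: "clock": time; "joints": joint angles; "qd": joint speeds; "effort": joint torques, N m; "eef_pos": TCP position; "eef_rot": TCP orientation; "wrist_force": force on the tool from outside, world axes, zero at the start; "moment": the same for the moment, N m; "finger_gap": finger opening in mm.
Only numpy, scipy, OpenCV 4.12 (cv2) and the standard library are available. Lean on these libraries where they do the work, as an engineer would, in place of code of your own. Each camera call takes 0.05 s, during which the arm holds its last target.

TASK

With a fingertip, gently push the black finger post round so that the rotary stage turns until its yellow index mark lines up with the scale line marked by the red dot, then press the green capture button fully down and let it come back up. Only push: do not grip or squeeze the post, do not touch the camera on the stage, and leave everything else on the table where it is. The capture must not be triggered while the index is off the red dot.

Things in the scene. Friction and masses are not known exactly. Their poses are not given: they have to be found in the camera images.
- stage: Fixed rotary stage: black scale ring, radius 97 mm, top 30 mm above the table, white lines every 5 degrees; four lugs 8 mm high reach 114 mm from the axis. Origin: on the axis at table level, z up. Its inner aluminium platform (the dial), radius 70 mm, top 42 mm above the table, turns with post, camera and index. The lens looks roughly to the robot's left (+y), the post is opposite.
- dial (a joint): Platform angle (rad), positive anticlockwise from above, limits -1.6 to 1.6; 0 = index along the stage's +x axis. It stays where it is left: steady friction 0.09 N m (1.5 N at the post). The four coloured dots lie 45 and 70 degrees either side of 0, colours in any order; it starts within 0.45 rad of 0.
- index_aim (a point): The point of the scale ring at which the yellow index mark points: 91 mm from the axis (the radius of the dots), 30 mm above the table; turns with the platform. The mark is a 6 mm wide yellow tongue at the platform's rim, reaching to 80 mm from the axis, with a 3 mm yellow line on the platform behind it.
- dot_red: Flat red dot, 10 mm across, stuck on the scale ring just beyond the wanted line, 91 mm from the axis, about 31 mm above the table. Origin: its centre. Blue, green and white dots mark other positions.
- post: Upright black finger post, 12 mm diameter (16 mm steel collar in the lowest 5 mm), 42 mm high, fixed on the platform 62 mm from the axis, opposite the index mark. Origin: centre of its foot, on the platform's top, 42 mm above the table; its top is 84 mm above the table. Pushed sideways it takes the platform round.
- camera: Grey camera with black lens, screwed on the middle of the platform, not to be touched: 46 x 46 mm, 42 mm high (top 85 mm above the table); lens reaching 48 mm from the axis towards the index, back 19 mm from the axis towards the post. Origin: its underside, 42 mm above the table, 4 mm from the axis towards the index.
- capture (a joint): Green push button on the grey trigger box: 0 = up, 0.006 m = fully down, spring return, 1.5 N to start and 5 N at the bottom.
- capture_top (a point): Centre of the top of the green button (28 mm diameter), about 62 mm above the table, in a black collar of 44 mm diameter whose top is 10 mm lower. It faces up. The trigger box is 90 x 120 mm, 40 mm high, fixed, to the left or right of the stage.
- module_trays: Loose stack of pale translucent camera-module trays, 105 x 140 mm, 48 mm high, on the other side of the stage from the trigger box. Origin: under its middle. Leave alone.
- spare_lens: Loose black lens, 48 mm diameter, 46 mm high, standing. Origin: under its middle. Leave alone.
- cleaner: Loose small white bottle with blue cap, 42 mm diameter, 115 mm high. Origin: under its middle. Leave alone.
- lens_cap: Loose black lens cap, 54 mm diameter, 12 mm high. Origin: under its middle. Leave alone.
- screwdriver: Loose yellow-handled screwdriver lying flat, 160 mm long, 26 mm thick. Origin: under its middle. Leave alone.
- adapter_ring: Loose brass adapter ring lying flat, 44 mm outside diameter, 12 mm high. Origin: under its middle. Leave alone.
Not all that is in view belongs to the job. What is shaped like the part that bears capture but orange or purple is not meant.

How it is judged:
By the outcome, as a careful person would: the job done as asked, in the order asked, and still so for the second after the job is handed in, with the robot touching nothing.
It also fails if it takes over 54 s, if anything falls off the work surface, if the arm or the gripper's body presses on something with over 40 N, if the wrist force passes 120 N, or if a joint passes its speed limit or range.

## Working session

There is one attempt and no reset: what is moved stays moved. The work goes in short steps, Python scripts to look and compute and a shell command to move; the robot and the scene stay as the last step left them, time stands still between calls to the robot, and variables do not carry over. Pictures are saved under pics/ and viewed, and the job is handed in when it is done.

```bash
ls; mkdir -p pics
cat > h.py <<'E'
import numpy as np, cv2
from cell import manip
from scipy.spatial.transform import Rotation as R
def shot(n):
    c=manip.camera(n); return c
def save(c,f,crop=None,s=1):
    im=c["img"][:,:,::-1]
    if crop: x0,y0,x1,y1=crop; im=im[y0:y1,x0:x1]
    if s!=1: im=cv2.resize(im,None,fx=s,fy=s,interpolation=cv2.INTER_CUBIC)
    cv2.imwrite("pics/"+f,im)
def Rm(c):
    o=np.array(c["orientation"],float)
    return o if o.shape==(3,3) else R.from_euler('xyz',o).as_matrix()
def px2w(c,xy,z):
    K=np.array(c["intrinsics"]); d=Rm(c)@np.linalg.inv(K)@np.array([xy[0],xy[1],1.]); o=np.array(c["origin"],float)
    return o+d*(z-o[2])/d[2]
def w2px(c,p):
    K=np.array(c["intrinsics"]); q=K@(Rm(c).T@(np.array(p,float)-np.array(c["origin"]))); return q[:2]/q[2]
E
python3 - <<'E'
from h import *
print(manip.read_state())
for n in ["scene","side","wrist"]:
    c=shot(n); save(c,n+"0.png"); print(n,c["origin"],c["orientation"],c["intrinsics"])
    if n!="wrist":
        for t,z in [("stage",0),("dot_red",31),("post",42),("camera",42),("capture_top",62),("index_aim",30),("module_trays",0),("spare_lens",0),("cleaner",0),("lens_cap",0),("screwdriver",0),("adapter_ring",0)]:
            for d in manip.tip_of(t,c)[:3]: print(t,round(d["score"],2),np.round(d["xy"],1),np.round(px2w(c,d["xy"],z),1))
E
```

```text
pics
{'clock': 0.0, 'joints': array([-1.39260124e+00,  3.00486240e-01,  1.52158272e+00, -2.59600008e-06,
        1.32071951e+00, -6.65934780e-02]), 'qd': array([-6.08227856e-04,  4.91535209e-04,  1.00828782e-03, -1.08409436e-03,
       -6.37221576e-05, -1.39636729e-03]), 'effort': array([ 2.63037065e-03, -5.31800687e+01, -3.52735198e+01,  7.09642796e-02,
        2.43620243e-02, -8.86244379e-05]), 'eef_pos': array([ 133.24998836, -533.36386526,  226.87732304]), 'eef_rot': array([-1.57198966e+00,  7.70659936e-05, -2.89680349e+00]), 'wrist_force': array([-0.35464257, -0.64852806, -0.28017981]), 'moment': array([ 0.01954667,  0.04229813, -0.01583737]), 'finger_gap': 93.86033417962746}
scene [1221.38436531  -33.79177148 1103.70315944] [-2.55433712 -0.01497155  1.39493497] [[515.9508439    0.         279.39812826]
 [  0.         515.9508439  205.98414642]
 [  0.           0.           1.        ]]
stage 0.71 [244.6 224. ] [539.9  15.4   0. ]
post 0.52 [218.5 213.4] [525.2 -45.1  42. ]
camera 0.91 [246.9 211. ] [529.7  24.3  42. ]
capture_top 0.61 [444.1 166.2] [490.3 542.3  62. ]
capture_t
[... 1036 characters left out ...]
  92.7  30. ]
index_aim 0.16 [240.5 195.1] [702.9  92.9  30. ]
module_trays 0.96 [363.3 173.9] [ 473.8 -329.6    0. ]
spare_lens 0.73 [277.3 211.3] [579.8  64.8   0. ]
spare_lens 0.54 [387.  208.4] [ 309.6 -150.1    0. ]
cleaner 0.77 [270.9 164.4] [ 796.8 -197.6    0. ]
lens_cap 0.71 [214.9 209.7] [743.5 170.5   0. ]
screwdriver 0.85 [333.2 273.6] [298.4 221.3   0. ]
adapter_ring 0.65 [298.4 198.7] [568.8 -38.8   0. ]
adapter_ring 0.52 [241.  194.7] [738.4  50.2   0. ]
wrist [ 213.87714768 -514.03344731  383.85788446] [ 2.85075878e+00  4.02966775e-04 -1.32435019e+00] [[293.82625687   0.         277.81195463]
 [  0.         293.82625687 213.51262462]
 [  0.           0.           1.        ]]
```

View pics/scene0.png

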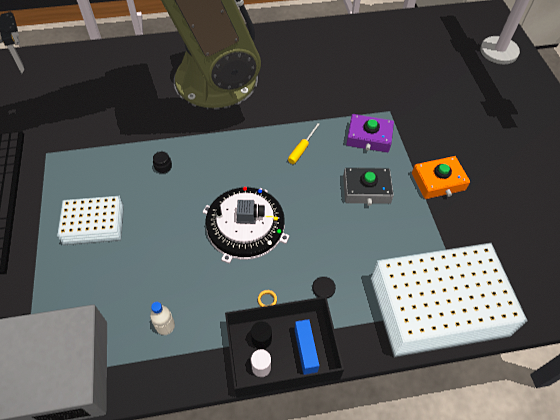

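View pics/side0.png

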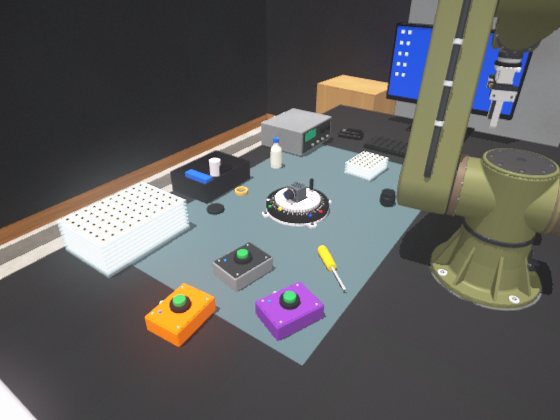

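Run:
```python
from h import *
a=cv2.imread("pics/scene0.png"); 
cv2.imwrite("pics/s0a.png",cv2.resize(a[160:270,180:320],None,fx=5.5,fy=5.4,interpolation=cv2.INTER_CUBIC))
cv2.imwrite("pics/s0b.png",cv2.resize(a[90:230,320:500],None,fx=4,fy=4,interpolation=cv2.INTER_CUBIC))
```

```text
(no output)
```

View pics/s0a.png

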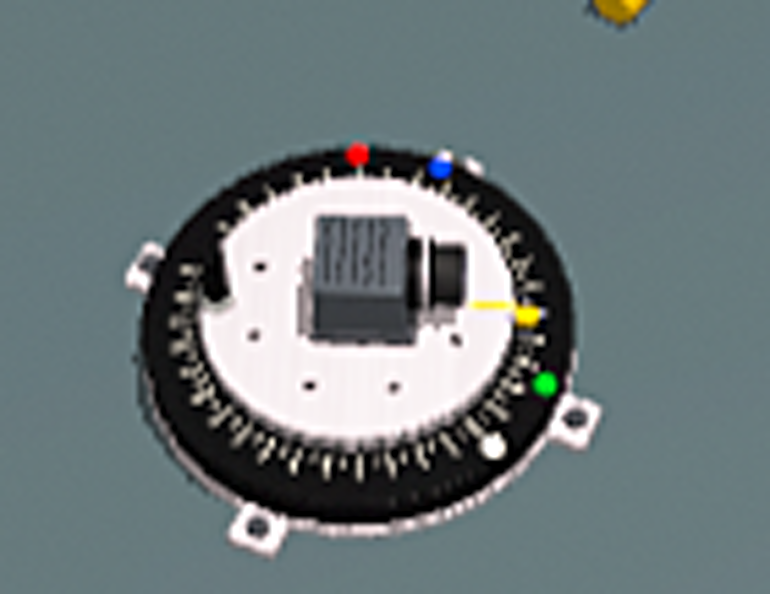

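View pics/s0b.png

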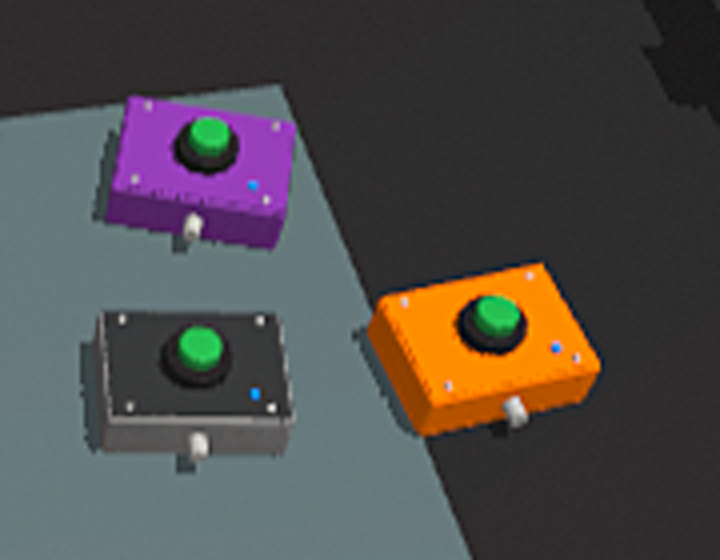

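Scene view: the stage is at about (245,222), with the red dot at (245,189), blue (260,191), green (279,231) and white (270,243). The yellow index is at about (277,218) and the post at (219,213). There are three candidate buttons: grey (370,177), purple (372,125) and orange (443,171). Only the grey box fits the description, and the enlarged crop confirms it.

Next I'll measure the dots and index precisely.

```bash
cat >> h.py <<'E'
from scipy.optimize import least_squares
def blobs(c,cen,rad):
    hsv=cv2.cvtColor(c["img"],cv2.COLOR_RGB2HSV); out={}
    yy,xx=np.mgrid[:420,:560]; near=np.hypot(xx-cen[0],yy-cen[1])<rad
    for n,lo,hi in [("red",(0,150,90),(8,255,255)),("blue",(108,150,90),(128,255,255)),("green",(45,150,70),(80,255,255)),("yellow",(22,150,90),(34,255,255))]:
        m=(cv2.inRange(hsv,lo,hi)>0)&near
        if n=="red": m|=(cv2.inRange(hsv,(172,150,90),(180,255,255))>0)&near
        k,l,s,ce=cv2.connectedComponentsWithStats(m.astype(np.uint8),connectivity=8)
        out[n]=sorted([(int(s[i,4]),np.round(ce[i],1)) for i in range(1,k)],key=lambda t:-t[0])[:3]
    return out
E
python3 - <<'E'
from h import *
for n in ["scene","side"]:
    c=shot(n); cen=w2px(c,[538,15,30]); 
    b=blobs(c,cen,48 if n=="scene" else 40); 
    for k,v in b.items():
        for a,x in v: print(n,k,a,x,np.round(px2w(c,x,31)[:2],1))
    save(c,n+"1.png")
a=cv2.imread("pics/side1.png")
cv2.imwrite("pics/s1a.png",cv2.resize(a[165:245,250:345],None,fx=8,fy=7,interpolation=cv2.INTER_CUBIC))
E
```

```text
scene red 12 [244.6 188.2] [452.8  28.9]
scene blue 13 [259.4 190.8] [467.   64.9]
scene green 16 [278.6 230.8] [591.9  92.4]
scene yellow 15 [275.4 218.1] [554.8  91. ]
scene yellow 6 [268.5 216. ] [545.9  75.3]
side red 10 [320.2 211. ] [448.8  29.9]
side blue 9 [310. 215.] [461.8  66.4]
side green 8 [269.6 205.8] [588.1  93.3]
side yellow 6 [279.2 208.3] [556.2  88.2]
```

View pics/s1a.png

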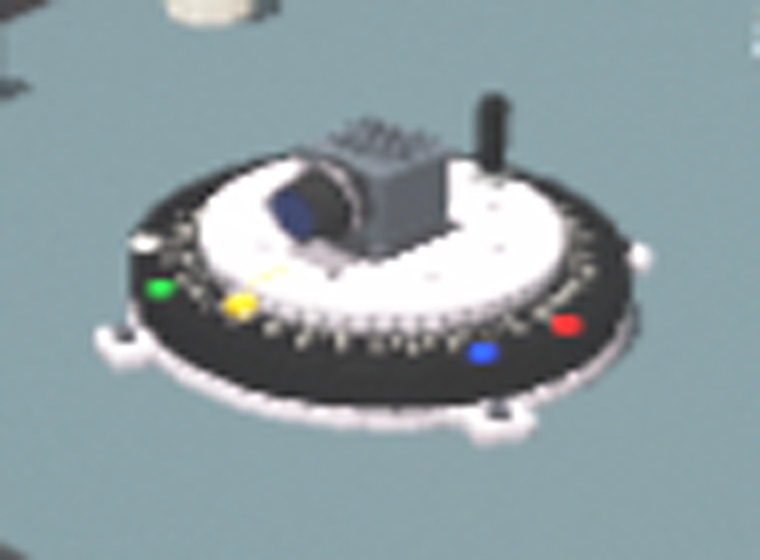

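Run:
```python
from h import *
P=np.array([[450.8,29.4],[464.4,65.6],[590,92.8]]);A=np.radians([70,45,-45])
f=lambda v:(np.c_[v[0]+91*np.cos(v[2]+A),v[1]+91*np.sin(v[2]+A)]-P).ravel()
s=least_squares(f,[535,15,1.5]);print(s.x,np.degrees(s.x[2]),f(s.x))
cx,cy=s.x[:2]
for z,p in [(1,(554.8,91)),(1,(556.2,88.2))]: print("index ang",np.degrees(np.arctan2(p[1]-cy,p[0]-cx)))
print("red ang",np.degrees(np.arctan2(29.4-cy,450.8-cx)))
for n in ["scene","side"]:
    c=shot(n)
    for t,z in [("post",42),("capture_top",62),("index_aim",30)]:
        for d in manip.masks_of(t,c)[:3]:
            m=d["pixels"]; ys,xs=np.nonzero(m); print(n,t,round(d["score"],2),d["xy"],xs.min(),xs.max(),ys.min(),ys.max())
    # predicted post
    hsv=cv2.cvtColor(c["img"],cv2.COLOR_RGB2HSV)
    m=cv2.inRange(hsv,(45,120,60),(80,255,255));k,l,st,ce=cv2.connectedComponentsWithStats(m)
    for i in range(1,k):
        if st[i,4]>30: print(n,"green",st[i],ce[i],px2w(c,ce[i],61))
```

```text
[540.75232285  16.47031321   1.78157698] 102.07684185461402 [-0.17897561 -0.38580228 -0.03310013  0.3300661   0.21207574  0.05573619]
index ang 79.32587258817361
index ang 77.84642766338705
red ang 171.8203689779394
scene post 0.4 [217.4, 212.5] 216 222 204 217
scene capture_top 0.55 [444.8, 164.5] 439 448 163 171
scene capture_top 0.39 [371.4, 122.4] 368 376 120 127
scene index_aim 0.75 [244.5, 215.6] 216 277 192 242
scene green [367 120  11   9  79] [371.88607595 123.87341772] [317.68951398 398.69276652  61.        ]
scene green [438 164  12  10  95] [443.68421053 168.6       ] [496.89612216 539.07943795  61.        ]
scene green [365 172  11  11  98] [369.68367347 176.65306122] [490.65925088 344.09399668  61.        ]
side post 0.63 [309.2, 187.9] 309 312 179 190
side post 0.31 [296.8, 203.8] 263 329 183 226
side capture_top 0.6 [242.9, 249.3] 237 247 249 258
side capture_top 0.44 [289.8, 297.5] 284 295 292 302
side capture_top 0.43 [179.7, 299.6] 172 185 294 305
side index_aim 0.83 [298.9, 196.7] 275 319 182 211
side index_aim 0.21 [239.1, 189.7] 235 247 186 194
side green [305 128  11  14  90] [310.  134.5] [ 759.04310432 -417.61839207   61.        ]
side green [237 249  11  10  94] [242.0106383  253.40425532] [481.26871975 349.19922639  61.        ]
side green [283 291  13  12 124] [289.10483871 296.76612903] [307.83373881 404.32520607  61.        ]
side green [173 295  12  11  98] [178.43877551 299.57142857] [489.31493709 544.01176167  61.        ]
```

```bash
python3 -m jog '[-10,0,-9,0,1,0, -35,0,-30,0,3,0, -60,0,-51,0,6,0, -85,0,-72,0,9,0, -110,0,-93,0,12,0, -135,0,-114,0,15,0, -160,0,-135,0,18,0, -185,0,-156,0,21,0, -210,0,-178,0,24,0, -232,0,-198,0,25.5,0]' 0 20
cat >> h.py <<'E'
C=np.array([540.8,16.5])
def to(x,y,z,yawdeg):
    s=manip.read_state(); Rw=R.from_euler('xyz',s["eef_rot"])
    Rt=R.from_euler('xyz',[-np.pi/2,0,np.radians(yawdeg)])
    print("shift",np.round(Rw.inv().apply(np.array([x,y,z])-s["eef_pos"]),1),"turn",np.round((Rw.inv()*Rt).as_rotvec(degrees=True),1))
def st():
    s=manip.read_state(); print(round(s["clock"],2),np.round(s["eef_pos"],1),np.round(np.degrees(s["eef_rot"]),1),np.round(s["wrist_force"],1),round(s["finger_gap"],1),np.round(s["joints"],2))
E
python3 -c "
from h import *
st(); to(489,-36,200,-191.5)"
```

```text
clock: 2.68
eef_pos: [311.1, -283.7, 227.6]
eef_rot: [-1.571, 0.0, 2.938]
wrist_force: [-0.4, 0.2, 0.4]
finger_gap: 30.6
2.68 [ 311.1 -283.7  227.6] [-90.    0.  168.4] [-0.4  0.2  0.4] 30.6 [-0.83  0.01  1.86  0.    1.28  0.95]
shift [-124.2   27.6 -278.5] turn [-0.  -0.1 -0. ]
```

```bash
python3 -m jog '[-6,1,-14,0,0,0, -18,3,-40,0,0,0, -31,5,-70,0,0,0, -44,8,-100,0,0,0, -58,12,-130,0,0,0, -72,16,-162,0,0,0, -86,20,-194,0,0,0, -101,24,-226,0,0,0, -114,27,-256,0,0,0, -124,27.5,-278.5,0,0,0]'
python3 - <<'E'
from h import *
st(); to(489,-36,77,-191.5)
c=shot("wrist"); save(c,"w1.png"); print(w2px(c,[*C,42]))
b=blobs(c,w2px(c,[*C,30]),250)
for k,v in b.items():
    for a,x in v:
        p=px2w(c,x,31)[:2]; print(k,a,x,np.round(p,1),round(np.degrees(np.arctan2(*(p-C)[::-1])),1),round(np.hypot(*(p-C)),1))
E
```

```text
clock: 3.52
eef_pos: [488.2, -34.7, 199.5]
eef_rot: [-1.571, -0.0, 2.942]
wrist_force: [-0.7, -0.4, -0.2]
finger_gap: 0.1
3.52 [488.2 -34.7 199.5] [-90.   -0.  168.6] [-0.7 -0.4 -0.2] 0.1 [-0.15  0.19  1.72  0.    1.23  1.62]
shift [ -1.1 122.5   1.1] turn [0.  0.1 0. ]
[219.97425471 166.35600664]
red 61 [232.1 243.5] [448.3  27.8] 173.1 93.2
blue 62 [199.1 238.6] [462.   64.6] 148.6 92.3
green 73 [143.  136.3] [587.   91.6] 58.4 88.2
yellow 476 [146.2 320.7] [365.4 162.8] 140.2 228.4
yellow 50 [154.  168.3] [552.   90.8] 81.4 75.2
```

View pics/w1.png

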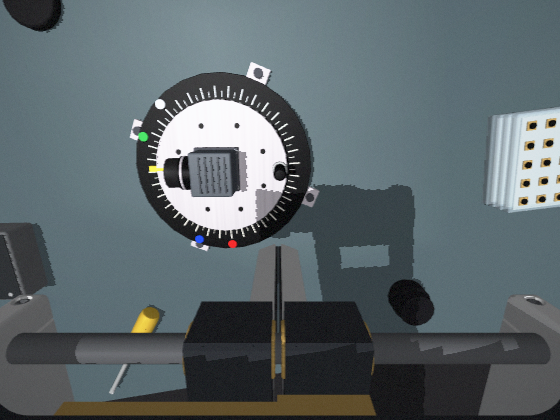

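```bash
cat >> h.py <<'E'
def dial(c,verbose=1):
    b=blobs(c,w2px(c,[*C,30]),250)
    names=[("red",70),("blue",45),("green",-45)];P=[];A=[]
    for n,a in names:
        best=None
        for ar,x in b[n]:
            p=px2w(c,x,31)[:2]
            if ar>15 and abs(np.hypot(*(p-C))-91)<9: best=p;break
        if best is not None: P.append(best);A.append(np.radians(a))
    P=np.array(P);A=np.array(A)
    f=lambda v:(np.c_[v[0]+91*np.cos(v[2]+A),v[1]+91*np.sin(v[2]+A)]-P).ravel()
    s=least_squares(f,[*C,1.78]).x; cen=s[:2]
    for ar,x in b["yellow"]:
        for z in (38,42):
            p=px2w(c,x,z)[:2]
            if np.hypot(*(p-cen))<90:
                print("yellow",ar,x,"z",z,"r",round(np.hypot(*(p-cen)),1),"dial deg",round((np.degrees(np.arctan2(*(p-cen)[::-1])-s[2])+180)%360-180,2),"(want 70)")
    print("n",len(P),"cen",np.round(cen,1),"yaw",round(np.degrees(s[2]),2),"res",np.round(f(s),1)); return cen,s[2]
E
python3 - <<'E'
from h import *
c=shot("wrist"); dial(c)
print(px2w(c,(279,171),84))
for d in manip.tip_of("post",c)[:2]: print(d, px2w(c,d["xy"],42))
save(c,"w1c.png",(120,60,330,260),3.8/1.4)
E
```

```text
yellow 60 [157.  169.4] z 38 r 73.1 dial deg -23.09 (want 70)
yellow 60 [157.  169.4] z 42 r 71.5 dial deg -23.54 (want 70)
n 3 cen [538.2  15.4] yaw 102.2 res [-0.2 -0.1 -0.1 -0.   0.3  0.1]
[531.28184085 -43.07932146  84.        ]
{'xy': [281.1, 168.4], 'score': 0.49} [527.4317155  -44.72768622  42.        ]
```

View pics/w1c.png

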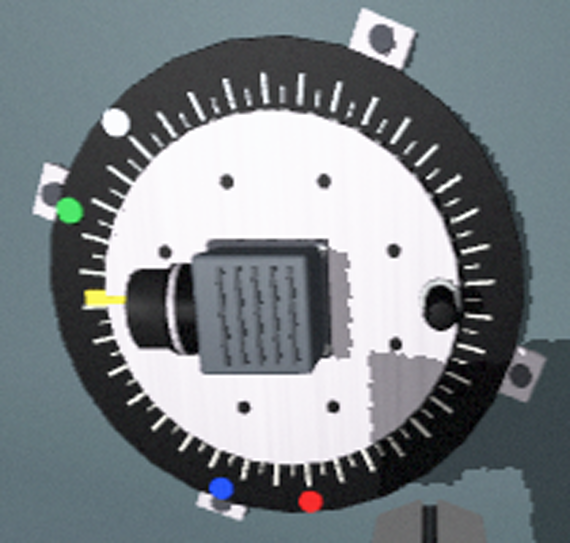

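```bash
python3 -m jog '[0,8,1,0,0,0, 0,22,2,0,0,0, 0,38,2,0,0,0, 0,54,2,0,0,0, 0,70,2,0,0,0, 0,86,2,0,0,0, 0,102,2,0,0,0, 0,114,2,0,0,0, 0,120,2,0,0,0, 0,122,2,0,0,0]'
cat >> h.py <<'E'
C=np.array([539.2,16.0])
def pushpose(dial_deg,back=14,z=77,r=62):
    a=np.radians(102.1+dial_deg+180); t=a+np.pi/2
    p=C+r*np.array([np.cos(a),np.sin(a)])-back*np.array([np.cos(t),np.sin(t)])
    to(p[0],p[1],z,np.degrees(t)-180)
E
python3 - <<'E'
from h import *
st()
for d,b in [(-23.3,40),(-23.3,16),(-10,14),(0,14),(10,14),(20,14),(30,14)]: print(d); pushpose(d,b)
c=shot("wrist"); save(c,"w2.png"); save(shot("side"),"sd2.png",(250,150,350,250),6)
E
```

```text
clock: 4.5
eef_pos: [486.1, -39.7, 77.0]
eef_rot: [-1.571, -0.002, 2.94]
wrist_force: [0.0, 0.6, -0.1]
finger_gap: 0.5
4.5 [486.1 -39.7  77. ] [-9.000e+01 -1.000e-01  1.685e+02] [ 0.   0.6 -0.1] 0.5 [-0.16  0.35  1.84 -0.    0.95  1.62]
-23.3
shift [-1.3 -0.  -3. ] turn [-0.  -0.3  0.1]
-23.3
shift [-25.3  -0.1  -3.1] turn [-0.  -0.3  0.1]
-10
shift [-41.9  -0.1  -1.7] turn [  0.  -13.6   0.1]
0
shift [-52.9  -0.1  -2.8] turn [  0.  -23.6   0.1]
10
shift [-63.6  -0.1  -5.9] turn [  0.  -33.6   0.1]
20
shift [-73.6  -0.1 -10.7] turn [  0.  -43.6   0.1]
30
shift [-82.5  -0.2 -17.2] turn [  0.  -53.6   0.1]
```

View pics/w2.png

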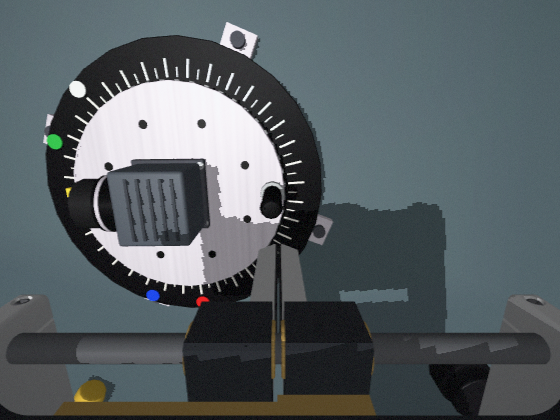

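View pics/sd2.png

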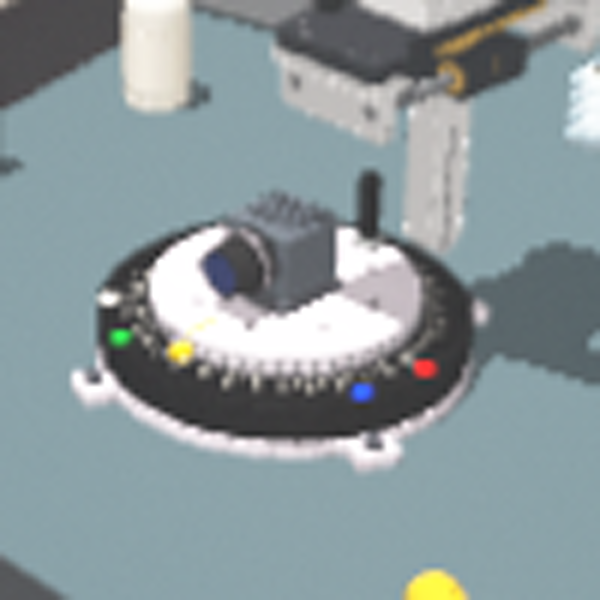

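```bash
python3 -m jog '[-6,0,-1,0,0,0, -14,0,-2,0,0,0, -21,0,-3,0,0,0, -25,0,-3,0,0,0, -28,0,-3,0,-1,0, -32,0,-2,0,-4,0, -36,0,-2,0,-8,0, -40,0,-2,0,-11.5,0, -44,0,-2,0,-15,0, -48,0,-2,0,-19,0]'
python3 - <<'E'
from h import *
st()
for d in (-5,0,10,20,30): print(d); pushpose(d)
c=shot("wrist"); save(c,"w3.png"); dial(c)
E
```

```text
clock: 5.43
eef_pos: [534.4, -46.5, 77.8]
eef_rot: [-1.571, -0.001, -3.006]
wrist_force: [-1.2, 0.8, 0.7]
finger_gap: 0.8
5.43 [534.4 -46.5  77.8] [ -90.    -0.  -172.3] [-1.2  0.8  0.7] 0.8 [-0.16  0.44  1.7   0.    1.    1.28]
-5
shift [1.5 0.8 0.5] turn [0.  0.6 0. ]
0
shift [-3.9  0.8  1.6] turn [ 0.  -4.4  0. ]
10
shift [-15.    0.8   2.2] turn [  0.  -14.4   0. ]
20
shift [-26.    0.8   1. ] turn [  0.  -24.4   0. ]
30
shift [-36.6   0.8  -2.2] turn [  0.  -34.4   0. ]
yellow 87 [ 84.9 231.4] z 38 r 75.8 dial deg -3.0 (want 70)
yellow 87 [ 84.9 231.4] z 42 r 73.0 dial deg -4.1 (want 70)
n 3 cen [538.8  15.2] yaw 102.24 res [-0.3 -0.1 -0.3 -0.1  0.6  0.2]
```

View pics/w3.png

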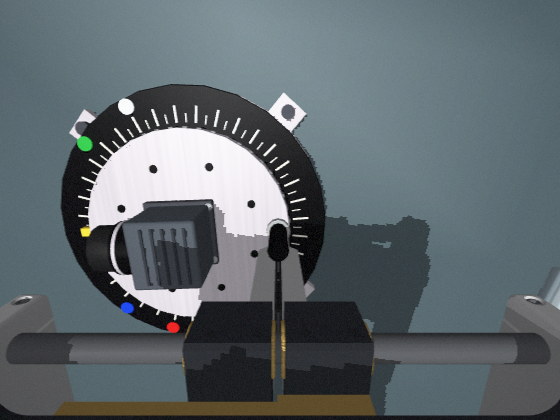

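```bash
python3 -m jog '[-3,0,1,0,-3,0, -7,0,2,0,-7,0, -11,0,2,0,-10.5,0, -15,0,2,0,-14.5,0, -19,0,2,0,-18,0, -22.5,0,1.5,0,-21,0, -26,0,1,0,-24.5,0, -29.5,0,0,0,-28,0, -33,0,-1,0,-31,0, -36,0,-2,0,-34,0]'
python3 - <<'E'
from h import *
st()
for d in (30,35,40,45,50,55,60): print(d); pushpose(d)
c=shot("wrist"); save(c,"w4.png"); dial(c)
E
```

```text
clock: 6.32
eef_pos: [569.8, -39.9, 77.8]
eef_rot: [-1.571, -0.001, -2.415]
wrist_force: [-1.9, -0.5, -0.4]
finger_gap: 0.4
6.32 [569.8 -39.9  77.8] [ -90.    -0.  -138.4] [-1.9 -0.5 -0.4] 0.4 [-0.13  0.51  1.6  -0.    1.03  0.71]
30
shift [-0.8  0.8  0.1] turn [ 0.  -0.5  0. ]
35
shift [-6.2  0.8  1. ] turn [ 0.  -5.5  0. ]
40
shift [-11.8   0.8   1.5] turn [  0.  -10.5   0. ]
45
shift [-17.3   0.8   1.4] turn [  0.  -15.5   0. ]
50
shift [-22.8   0.8   0.9] turn [  0.  -20.5   0. ]
55
shift [-28.3   0.7  -0.1] turn [  0.  -25.5   0. ]
60
shift [-33.6   0.7  -1.5] turn [  0.  -30.5   0. ]
yellow 87 [ 83.3 227. ] z 38 r 75.6 dial deg 29.35 (want 70)
yellow 87 [ 83.3 227. ] z 42 r 72.8 dial deg 28.24 (want 70)
n 3 cen [538.9  15.6] yaw 102.22 res [-0.4 -0.1 -0.1 -0.2  0.5  0.2]
```

View pics/w4.png

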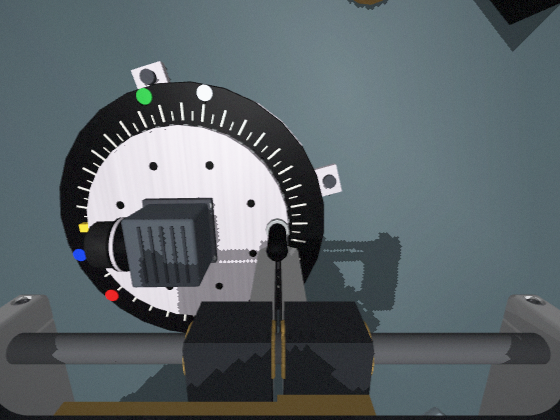

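```bash
python3 -m jog '[-3,0,0.5,0,-2.5,0, -6.2,0,1,0,-5.5,0, -10,0,1.3,0,-9,0, -13.5,0,1.4,0,-12,0, -17.3,0,1.4,0,-15.5,0, -20.5,0,1,0,-18.5,0, -24,0,0.8,0,-21.5,0, -27.5,0,0,0,-25,0, -30.5,0,-0.6,0,-28,0, -32,0,-1,0,-29,0]'
python3 - <<'E'
from h import *
st()
for d in (59,65,66,67,68,69,70): print(d); pushpose(d)
c=shot("wrist"); save(c,"w5.png"); dial(c)
E
```

```text
clock: 7.2
eef_pos: [593.2, -17.9, 77.9]
eef_rot: [-1.571, -0.0, -1.91]
wrist_force: [-0.2, -1.4, -1.1]
finger_gap: 0.2
7.2 [593.2 -17.9  77.9] [ -90.    -0.  -109.4] [-0.2 -1.4 -1.1] 0.2 [-0.09  0.55  1.53 -0.    1.06  0.25]
59
shift [-0.6  0.9 -0. ] turn [-0.  -0.5  0. ]
65
shift [-7.1  0.9  1. ] turn [-0.  -6.5  0. ]
66
shift [-8.2  0.9  1.2] turn [-0.  -7.5  0. ]
67
shift [-9.3  0.9  1.2] turn [-0.  -8.5  0. ]
68
shift [-10.5   0.9   1.3] turn [-0.  -9.5  0. ]
69
shift [-11.6   0.9   1.4] turn [ -0.  -10.5   0. ]
70
shift [-12.7   0.9   1.4] turn [ -0.  -11.5   0. ]
yellow 91 [ 83.6 227.2] z 38 r 75.6 dial deg 58.27 (want 70)
yellow 91 [ 83.6 227.2] z 42 r 72.8 dial deg 57.17 (want 70)
n 3 cen [539.1  15.9] yaw 102.3 res [-0.4 -0.2 -0.3  0.   0.6  0.2]
```

View pics/w5.png

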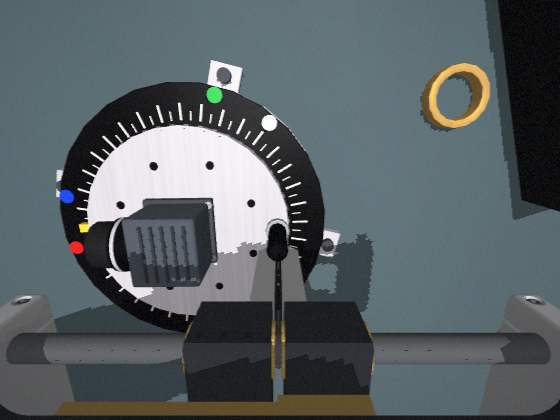

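```bash
python3 -m jog '[-1.2,0,0.2,0,-1,0, -2.4,0,0.4,0,-2.2,0, -3.7,0,0.6,0,-3.4,0, -5,0,0.8,0,-4.6,0, -6.3,0,1,0,-5.8,0, -7.6,0,1.1,0,-7,0, -8.8,0,1.2,0,-8.1,0, -9.8,0,1.3,0,-9,0, -10.3,0,1.3,0,-9.5,0, -10.5,0,1.3,0,-9.5,0]'
python3 - <<'E'
from h import *
st()
for d in (68,69,70,71,72): print(d); pushpose(d)
c=shot("wrist"); save(c,"w6.png",(40,150,180,290),4); cen,yaw=dial(c)
for r in (70,75,80,91):
  for z in (30,36,42): 
    a=yaw+np.radians(70); print(r,z,w2px(c,[*(cen+r*np.array([np.cos(a),np.sin(a)])),z]).round(1))
E
```

```text
clock: 8.08
eef_pos: [597.9, -8.3, 78.0]
eef_rot: [-1.571, 0.0, -1.744]
wrist_force: [1.4, -2.1, -0.1]
finger_gap: 0.4
8.08 [597.9  -8.3  78. ] [-90.    0.  -99.9] [ 1.4 -2.1 -0.1] 0.4 [-0.08  0.56  1.52  0.    1.06  0.1 ]
68
shift [0.1 1.  0. ] turn [-0. -0. -0.]
69
shift [-0.9  1.   0.3] turn [-0. -1. -0.]
70
shift [-2.   1.   0.5] turn [-0. -2. -0.]
71
shift [-3.1  1.   0.7] turn [-0. -3. -0.]
72
shift [-4.2  1.   0.9] turn [-0. -4. -0.]
yellow 91 [ 83.9 227.6] z 38 r 75.7 dial deg 67.89 (want 70)
yellow 91 [ 83.9 227.6] z 42 r 72.9 dial deg 66.79 (want 70)
n 3 cen [539.   15.9] yaw 102.29 res [-0.4 -0.3 -0.3  0.1  0.6  0.2]
70 30 [ 99.3 227.3]
70 36 [ 94.4 230.1]
70 42 [ 89.2 233. ]
75 30 [ 92.5 227.5]
75 36 [ 87.5 230.3]
75 42 [ 82.1 233.2]
80 30 [ 85.8 227.8]
80 36 [ 80.6 230.5]
80 42 [ 75.  233.5]
91 30 [ 71.  228.3]
91 36 [ 65.4 231.1]
91 42 [ 59.4 234. ]
```

View pics/w6.png

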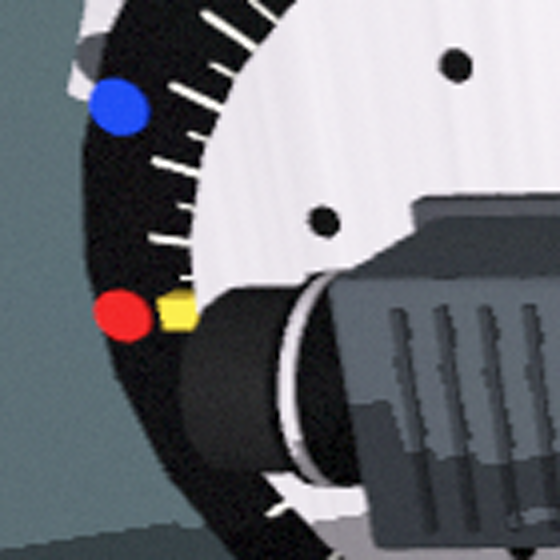

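```bash
python3 -m jog '[3,0,0,0,0,0, 8,0,0,0,0,0, 14,0,0,0,0,0, 20,-2,0,0,0,0, 22,-20,0,0,0,0, 22,-45,0,0,0,0, 22,-70,0,0,0,0, 22,-95,-10,0,0,0, 22,-115,-30,0,0,0, 22,-120,-45,0,0,0]'
python3 -m jog '[0,0,-15,0,0,0, 0,0,-40,0,0,0, 0,0,-60,0,0,0, 0,0,-70,0,0,0, 0,0,-72,0,0,0, 0,0,-72,0,0,0]'
python3 - <<'E'
from h import *
st()
c=shot("wrist"); save(c,"w7.png"); cen,yaw=dial(c); print(c["origin"])
E
```

```text
clock: 8.97
eef_pos: [549.7, -22.8, 201.4]
eef_rot: [-1.566, 0.0, -1.745]
wrist_force: [0.6, -0.2, -0.2]
finger_gap: 0.7
clock: 9.47
eef_pos: [478.7, -10.1, 198.5]
eef_rot: [-1.57, 0.0, -1.745]
wrist_force: [0.7, -0.2, 0.9]
finger_gap: 0.3
9.47 [478.7 -10.1 198.5] [ -89.9    0.  -100. ] [ 0.7 -0.2  0.9] 0.3 [-0.1   0.17  1.75  0.    1.22  0.08]
yellow 91 [264.2 172. ] z 38 r 69.4 dial deg 68.55 (want 70)
yellow 91 [264.2 172. ] z 42 r 69.2 dial deg 68.06 (want 70)
n 3 cen [538.4  16.1] yaw 102.34 res [-0.3 -0.3 -0.2  0.1  0.6  0.2]
[492.48318024  71.59045235 354.87415913]
```

View pics/w7.png

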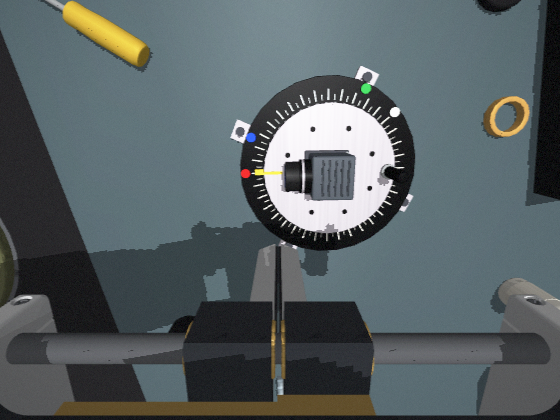

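Run:
```python
from h import *
c=shot("wrist"); cen,yaw=dial(c)
hsv=cv2.cvtColor(c["img"],cv2.COLOR_RGB2HSV); m=cv2.inRange(hsv,(20,100,90),(36,255,255))
ys,xs=np.nonzero(m[150:195,230:300]); xs=xs+230; ys=ys+150
w=c["img"][ys,xs].astype(float); w=w[:,0]-w[:,2]
for z in (36,39,42):
    p=np.array([px2w(c,(x,y),z)[:2] for x,y in zip(xs,ys)])-cen
    u=np.array([np.cos(yaw+np.radians(70)),np.sin(yaw+np.radians(70))]); n=np.array([-u[1],u[0]])
    r=p@u; t=p@n
    for lo,hi in ((45,64),(64,70),(72,80)):
        k=(r>lo)&(r<hi)
        if k.sum(): tm=np.average(t[k],weights=w[k]); rm=np.average(r[k],weights=w[k]); print(z,lo,hi,k.sum(),"offset mm",round(tm,2),"deg",round(np.degrees(tm/rm),2), t[k].min().round(1),t[k].max().round(1))
save(c,"w7c.png",(225,140,305,200),9)
```

```text
yellow 99 [263.5 172.2] z 38 r 69.8 dial deg 68.68 (want 70)
yellow 99 [263.5 172.2] z 42 r 69.6 dial deg 68.18 (want 70)
n 3 cen [538.4  16. ] yaw 102.28 res [-0.2 -0.2 -0.4  0.1  0.6  0.2]
36 45 64 29 offset mm -0.39 deg -0.39 -1.3 1.3
36 64 70 11 offset mm -0.76 deg -0.64 -1.5 0.7
36 72 80 50 offset mm -2.04 deg -1.54 -5.2 1.6
39 45 64 29 offset mm -0.85 deg -0.85 -1.8 0.9
39 64 70 11 offset mm -1.21 deg -1.03 -2.0 0.2
39 72 80 53 offset mm -2.53 deg -1.91 -5.6 1.2
42 45 64 29 offset mm -1.31 deg -1.31 -2.2 0.4
42 64 70 12 offset mm -1.86 deg -1.58 -4.6 -0.3
42 72 80 54 offset mm -2.94 deg -2.23 -6.0 0.7
```

View pics/w7c.png

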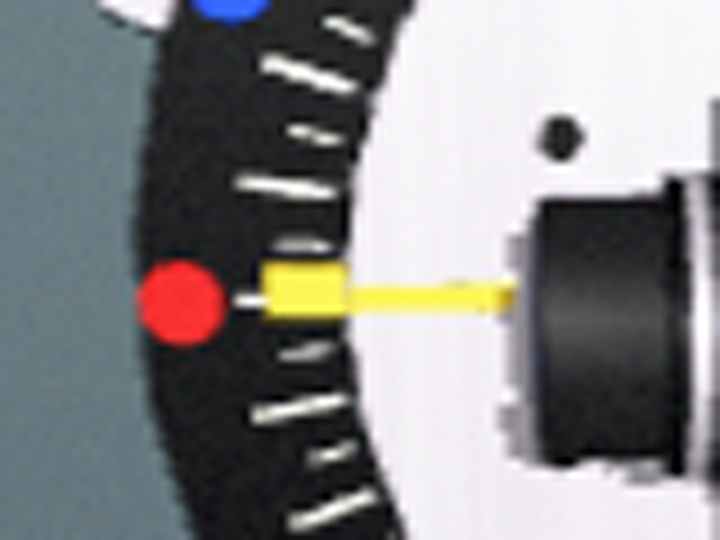

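Run:
```python
from h import *
pushpose(69.4,36,198)
```

```text
shift [ -1.8   0.2 117.3] turn [-0.  -1.5 -0. ]
```

```bash
python3 -m jog '[0,0,15,0,0,0, -1,0,45,0,-1,0, -2,0,80,0,-1.5,0, -2,0,105,0,-1.5,0, -2,0,116,0,-1.5,0, -2,0,117.3,0,-1.5,0, -2,0,117.3,0,-1.5,0, -2,0,117.3,0,-1.5,0]'
python3 -m jog '[0,10,0,0,0,0, 0,30,0,0,0,0, 0,50,0,0,0,0, 0,70,0,0,0,0, 0,90,0,0,0,0, 0,105,0,0,0,0, 0,115,0,0,0,0, 0,120,0,0,0,0, 0,120.5,0,0,0,0, 0,120.5,0,0,0,0]'
python3 - <<'E'
from h import *
st(); pushpose(68,14);pushpose(69.4,14); pushpose(69.4,36)
c=shot("wrist"); dial(c)
E
```

```text
clock: 10.23
eef_pos: [594.2, -28.1, 197.6]
eef_rot: [-1.571, -0.0, -1.719]
wrist_force: [-0.7, 0.3, -0.1]
finger_gap: 0.6
clock: 11.07
eef_pos: [594.8, -28.2, 78.0]
eef_rot: [-1.57, 0.0, -1.719]
wrist_force: [-0.0, 0.4, 0.5]
finger_gap: 0.6
11.07 [594.8 -28.2  78. ] [-90.    0.  -98.5] [-0.   0.4  0.5] 0.6 [-0.11  0.56  1.53  0.    1.06  0.04]
shift [-19.9   1.    0.2] turn [-0.   1.4 -0. ]
shift [-21.5   1.    0.5] turn [-0.  0. -0.]
shift [0.5 1.  0.5] turn [-0.  0. -0.]
yellow 73 [ 77.3 195. ] z 38 r 76.2 dial deg 67.79 (want 70)
yellow 73 [ 77.3 195. ] z 42 r 73.5 dial deg 67.01 (want 70)
n 3 cen [539.   15.9] yaw 102.28 res [-0.3 -0.2 -0.3  0.   0.6  0.2]
```

```bash
python3 -m jog '[-4,0,0,0,0,0, -9,0,0.2,0,0,0, -14,0,0.5,0,0,0, -17.5,0,0.5,0,0,0, -19,0,0.5,0,0,0, -20,0,0.5,0,0,0, -20.7,0,0.5,0,0,0, -21.2,0,0.5,0,0,0, -21.5,0,0.5,0,0,0, -21.5,0,0.5,0,0,0]'
python3 - <<'E'
from h import *
st();pushpose(69.4,14)
c=shot("wrist"); dial(c); save(c,"w8.png",(40,150,180,290),4)
E
```

```text
clock: 11.95
eef_pos: [598.4, -7.1, 77.5]
eef_rot: [-1.571, -0.0, -1.719]
wrist_force: [-0.1, -1.4, 0.9]
finger_gap: 0.5
11.95 [598.4  -7.1  77.5] [-90.   -0.  -98.5] [-0.1 -1.4  0.9] 0.5 [-0.07  0.56  1.52 -0.    1.06  0.08]
shift [-0.1  0.5  0.1] turn [-0.  0.  0.]
yellow 87 [ 83.4 226.6] z 38 r 75.6 dial deg 68.85 (want 70)
yellow 87 [ 83.4 226.6] z 42 r 72.9 dial deg 67.74 (want 70)
n 3 cen [539.   15.9] yaw 102.25 res [-0.3 -0.3 -0.3  0.1  0.6  0.2]
```

View pics/w8.png

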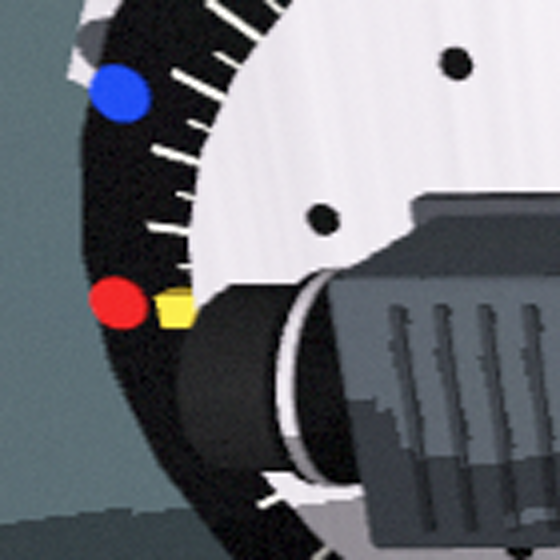

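```bash
python3 -m jog '[3,0,0,0,0,0, 8,0,0,0,0,0, 14,0,0,0,0,0, 20,-2,0,0,0,0, 22,-20,0,0,0,0, 22,-50,0,0,0,0, 22,-80,0,0,0,0, 22,-105,-10,0,0,0, 25,-118,-30,0,0,0, 30,-120,-55,0,0,0]'
python3 -m jog '[5,0,-20,0,0,0, 15,0,-50,0,0,0, 25,0,-70,0,0,0, 35,0,-80,0,0,0, 39,0,-80,0,0,0, 39,0,-80,0,0,0, 39,0,-80,0,0,0]'
cat >> h.py <<'E'
def fine(f):
    c=shot("wrist"); cen,yaw=dial(c); print("cam",np.round(c["origin"],1))
    u=np.array([np.cos(yaw+np.radians(70)),np.sin(yaw+np.radians(70))]); n=np.array([-u[1],u[0]])
    print("cam lateral from plane",round((c["origin"][:2]-cen)@n,1))
    q=w2px(c,[*(cen+75*u),38]).round().astype(int); x0,y0=q-30
    hsv=cv2.cvtColor(c["img"],cv2.COLOR_RGB2HSV); m=cv2.inRange(hsv,(20,100,90),(36,255,255))
    ys,xs=np.nonzero(m[y0:y0+60,x0:x0+70]); xs=xs+x0; ys=ys+y0
    w=c["img"][ys,xs].astype(float); w=w[:,0]-w[:,2]
    for z in (36,39,42):
        p=np.array([px2w(c,(x,y),z)[:2] for x,y in zip(xs,ys)])-cen; r=p@u; t=p@n
        for lo,hi in ((50,68),(72,80)):
            k=(r>lo)&(r<hi)
            if k.sum(): tm=np.average(t[k],weights=w[k]); rm=np.average(r[k],weights=w[k]); print(z,lo,hi,k.sum(),"off mm",round(tm,2),"deg",round(np.degrees(tm/rm),2), t[k].min().round(1),t[k].max().round(1))
    a,b=w2px(c,[*(cen+60*u),42]),w2px(c,[*(cen+91*u),31]); print(a,b)
    save(c,f,(x0-20,y0-5,x0+70,y0+65),8)
E
python3 - <<'E'
from h import *
st(); fine("w9.png")
E
```

```text
clock: 12.83
eef_pos: [540.0, -29.0, 200.2]
eef_rot: [-1.566, 0.0, -1.719]
wrist_force: [0.4, -0.8, 0.6]
finger_gap: 0.3
clock: 13.42
eef_pos: [455.3, -55.6, 197.7]
eef_rot: [-1.57, 0.0, -1.719]
wrist_force: [1.0, 0.3, -0.4]
finger_gap: 0.7
13.42 [455.3 -55.6 197.7] [-90.    0.  -98.5] [ 1.   0.3 -0.4] 0.7 [-0.2   0.12  1.81  0.    1.21 -0.05]
yellow 58 [274.7 126.5] z 38 r 75.3 dial deg 69.78 (want 70)
yellow 58 [274.7 126.5] z 42 r 75.2 dial deg 69.77 (want 70)
yellow 36 [290.5 126.5] z 38 r 59.0 dial deg 69.9 (want 70)
yellow 36 [290.5 126.5] z 42 r 59.2 dial deg 69.89 (want 70)
n 3 cen [538.1  15.9] yaw 102.25 res [-0.2 -0.2 -0.3  0.1  0.5  0.1]
cam [466.9  26.5 354.1]
cam lateral from plane -0.9
36 50 68 51 off mm -0.44 deg -0.43 -1.7 0.5
36 72 80 42 off mm -0.29 deg -0.22 -2.8 2.2
39 50 68 51 off mm -0.45 deg -0.44 -1.6 0.5
39 72 80 42 off mm -0.3 deg -0.23 -2.8 2.2
42 50 68 51 off mm -0.45 deg -0.44 -1.6 0.5
42 72 80 43 off mm -0.35 deg -0.27 -2.8 2.2
[289.67111844 126.62438858] [259.87651142 126.95936044]
```

View pics/w9.png

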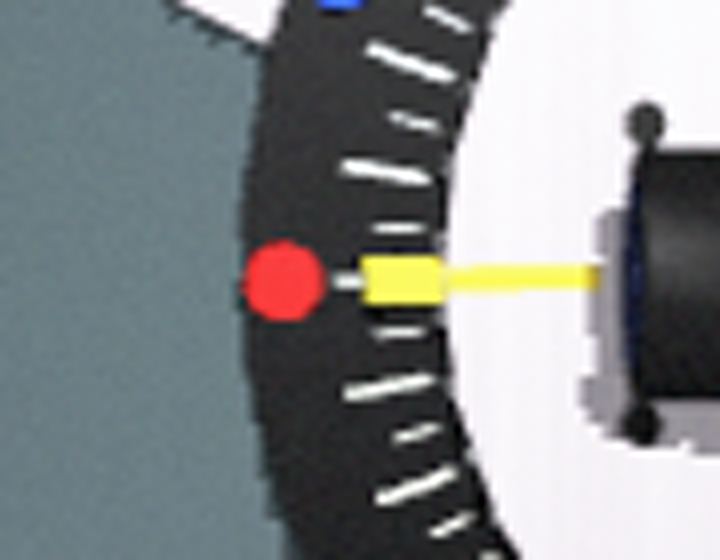

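The index tongue at (275,126) sits on the white line and red dot at (260,127), and the measured dial angle is 69.8° against the 70° wanted. Next is the button.

```bash
python3 -c "
from h import *
to(486,262,198,-98.5)"
```

```text
shift [-318.4   -0.5  -16.5] turn [-0.  0. -0.]
```

```bash
python3 -m jog '[-15,0,-1,0,0,0, -48,0,-2,0,0,0, -84,0,-4,0,0,0, -120,0,-6,0,0,0, -156,0,-8,0,0,0, -192,0,-10,0,0,0, -228,0,-12,0,0,0, -264,0,-14,0,0,0, -298,0,-16,0,0,0, -318,0,-16.5,0,0,0]'
python3 - <<'E'
from h import *
st()
c=shot("wrist"); save(c,"w10.png")
hsv=cv2.cvtColor(c["img"],cv2.COLOR_RGB2HSV)
m=cv2.inRange(hsv,(45,120,60),(80,255,255));k,l,s,ce=cv2.connectedComponentsWithStats(m)
for i in range(1,k):
    if s[i,4]>60: print("green",s[i],ce[i].round(1),px2w(c,ce[i],62).round(1))
for d in manip.tip_of("capture_top",c)[:3]: print(d["score"],d["xy"],px2w(c,d["xy"],62).round(1))
E
```

```text
clock: 14.3
eef_pos: [485.0, 265.4, 196.9]
eef_rot: [-1.571, 0.0, -1.716]
wrist_force: [-0.3, -0.4, -0.0]
finger_gap: 0.7
14.3 [485.  265.4 196.9] [-90.    0.  -98.3] [-0.3 -0.4 -0. ] 0.7 [0.43 0.33 1.55 0.   1.26 0.58]
green [ 56  82  35  32 886] [73.1 97.5] [312.1 399.6  62. ]
green [251 116  29  29 656] [265.1 130.1] [483.6 345.4  62. ]
0.79 [268.2, 129.7] [486.6 345.3  62. ]
0.72 [69.2, 97.0] [308.7 400.5  62. ]
0.43 [149.0, 254.0] [339.6 236.3  62. ]
```

View pics/w10.png

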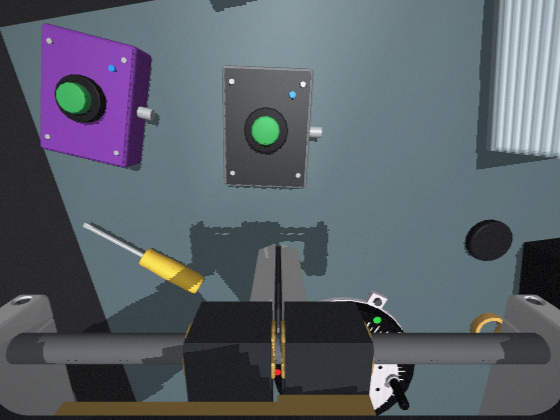

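```bash
python3 -c "
from h import *
to(484.8,345.5,100,-98.3)"
```

```text
shift [-79.8  96.6 -11.8] turn [0. 0. 0.]
```

```bash
python3 -m jog '[-15,0,-2,0,0,0, -40,5,-6,0,0,0, -62,15,-9,0,0,0, -76,30,-11,0,0,0, -80,48,-12,0,0,0, -80,66,-12,0,0,0, -80,82,-12,0,0,0, -80,92,-12,0,0,0, -80,96,-12,0,0,0, -80,96,-12,0,0,0]'
python3 - <<'E'
from h import *
st(); to(484.8,345.5,84,-98.3)
save(shot("scene"),"sc11.png",(320,110,440,210),6)
save(shot("side"),"sd11.png",(180,180,300,280),6)
E
```

```text
clock: 15.23
eef_pos: [485.0, 342.4, 100.8]
eef_rot: [-1.572, -0.001, -1.719]
wrist_force: [-0.3, 0.4, -0.1]
finger_gap: 0.3
15.23 [485.  342.4 100.8] [-90.1  -0.  -98.5] [-0.3  0.4 -0.1] 0.3 [0.55 0.52 1.52 0.   1.1  0.7 ]
shift [-3.1 16.8 -0.7] turn [ 0.1 -0.2  0. ]
```

View pics/sc11.png

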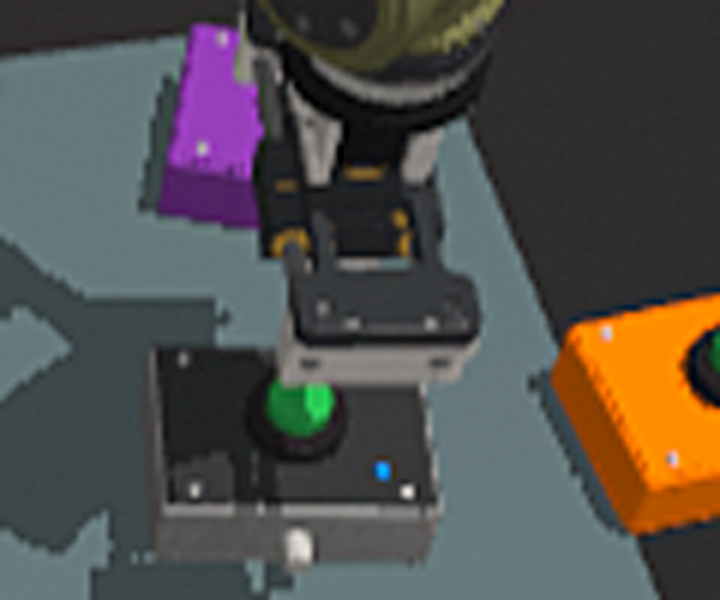

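View pics/sd11.png

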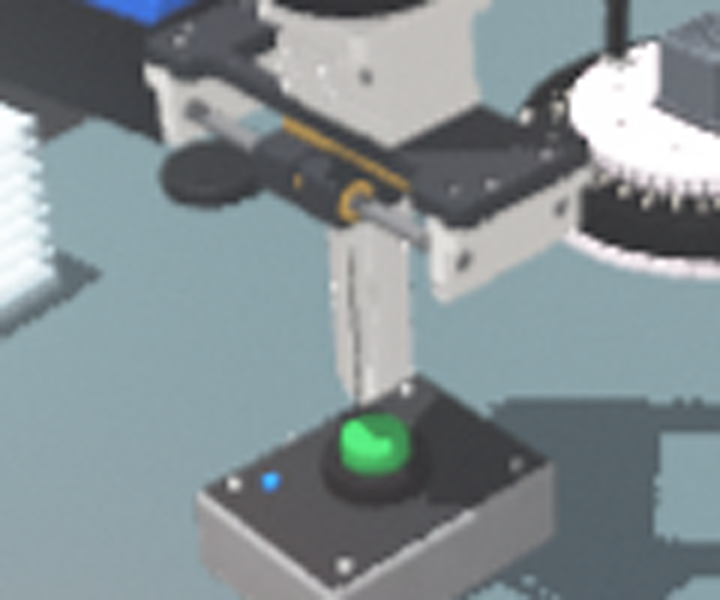

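```bash
python3 -m jog '[-1,3,-0.3,0,0,0, -2.5,7,-0.6,0,0,0, -3,11,-0.6,0,0,0, -3,14,-0.6,0,0,0, -3,16.5,-0.6,0,0,0, -3,18.5,-0.6,0,0,0, -3,20,-0.6,0,0,0, -3,21,-0.6,0,0,0, -3,21,-0.6,0,0,0]'
python3 -c "
from h import *
st()"
```

```text
clock: 16.08
eef_pos: [484.8, 345.6, 80.5]
eef_rot: [-1.571, -0.0, -1.719]
wrist_force: [-2.3, -0.9, 3.6]
finger_gap: 0.3
16.08 [484.8 345.6  80.5] [-90.   -0.  -98.5] [-2.3 -0.9  3.6] 0.3 [0.56 0.55 1.52 0.   1.06 0.71]
```

```bash
python3 -m jog '[0,1,0,0,0,0, 0,2,0,0,0,0, 0,3,0,0,0,0, 0,3.5,0,0,0,0, 0,3.5,0,0,0,0]'
```

```text
clock: 16.5
eef_pos: [485.0, 345.7, 78.4]
eef_rot: [-1.57, 0.001, -1.719]
wrist_force: [-8.3, -4.3, 17.8]
finger_gap: 0.6
```

The force rose from 3.6 N to 17.8 N in the last 2 mm, well over the 5 N spring at the stop, so the button is bottomed. Releasing now.

```bash
python3 -m jog '[0,-2,0,0,0,0, 0,-5,0,0,0,0, 0,-9,0,0,0,0, 0,-14,0,0,0,0, 0,-25,0,0,0,0, 0,-45,0,0,0,0, 0,-70,0,0,0,0, 0,-95,0,0,0,0, 0,-115,0,0,0,0, 0,-120,0,0,0,0]'
python3 - <<'E'
from h import *
st(); to(455.3,-55.6,198,-98.5)
E
```

```text
clock: 17.33
eef_pos: [485.8, 346.1, 201.2]
eef_rot: [-1.567, 0.004, -1.719]
wrist_force: [0.4, 0.5, -0.0]
finger_gap: 0.4
17.33 [485.8 346.1 201.2] [-89.8   0.2 -98.5] [ 0.4  0.5 -0. ] 0.4 [ 0.56  0.42  1.42 -0.    1.3   0.71]
shift [401.8   1.9  29. ] turn [-0.2  0.  -0.2]
```

Re-checking the dial and the button from above.

```bash
python3 -m jog '[10,0,1,0,0,0, 40,0,3,0,0,0, 85,0,6,0,0,0, 130,0,9,0,0,0, 175,0,13,0,0,0, 215,0,16,0,0,0, 255,0,19,0,0,0, 295,0,22,0,0,0, 335,0,25,0,0,0, 365,0,27,0,0,0]'
python3 -m jog '[18,0,1,0,0,0, 30,0,2,0,0,0, 36,0,2,0,0,0, 36,0,2,0,0,0, 36,0,2,0,0,0]'
python3 - <<'E'
from h import *
st(); fine("w12.png")
c=shot("scene"); save(c,"sc12.png"); a=c["img"][90:230,320:500,::-1]; cv2.imwrite("pics/sc12b.png",cv2.resize(a,None,fx=4,fy=4,interpolation=cv2.INTER_CUBIC))
E
```

```text
clock: 18.17
eef_pos: [456.2, -22.2, 195.7]
eef_rot: [-1.573, -0.0, -1.719]
wrist_force: [-0.0, 0.4, -0.2]
finger_gap: 0.5
clock: 18.58
eef_pos: [454.1, -55.1, 196.3]
eef_rot: [-1.572, 0.0, -1.719]
wrist_force: [-0.6, 0.4, 0.6]
finger_gap: 0.8
18.58 [454.1 -55.1 196.3] [-90.1   0.  -98.5] [-0.6  0.4  0.6] 0.8 [-0.2   0.12  1.81  0.    1.21 -0.05]
yellow 101 [281.8 126.7] z 38 r 69.3 dial deg 69.64 (want 70)
yellow 101 [281.8 126.7] z 42 r 69.4 dial deg 69.63 (want 70)
n 3 cen [538.   15.9] yaw 102.29 res [-0.2 -0.2 -0.2  0.1  0.4  0.1]
cam [466.   26.9 352.7]
cam lateral from plane -1.3
36 50 68 51 off mm -0.13 deg -0.12 -1.9 1.1
36 72 80 55 off mm -0.48 deg -0.36 -3.2 2.8
39 50 68 51 off mm -0.14 deg -0.13 -1.9 1.1
39 72 80 55 off mm -0.48 deg -0.37 -3.2 2.8
42 50 68 51 off mm -0.15 deg -0.14 -1.9 1.0
42 72 80 55 off mm -0.49 deg -0.37 -3.2 2.7
[291.06109275 127.04603206] [261.12498255 127.37316546]
```

View pics/w12.png

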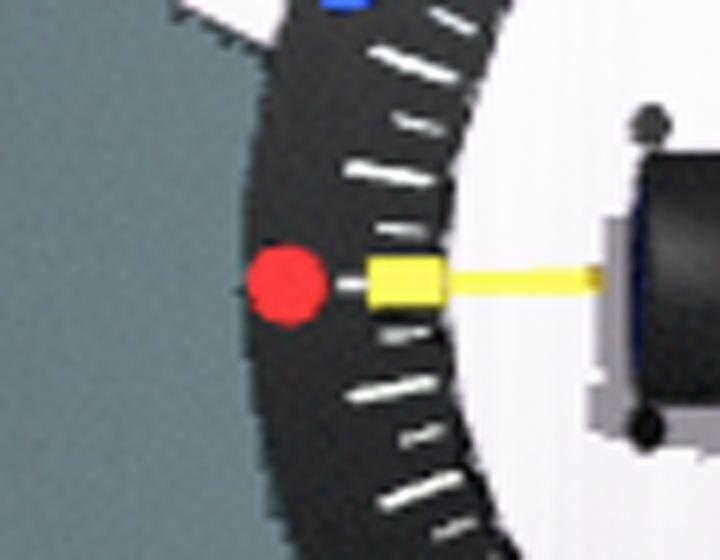

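View pics/sc12.png

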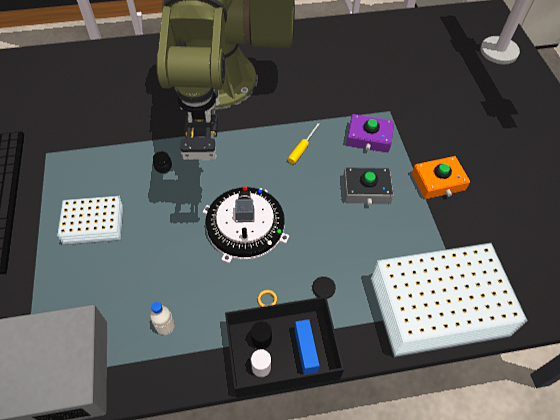

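View pics/sc12b.png

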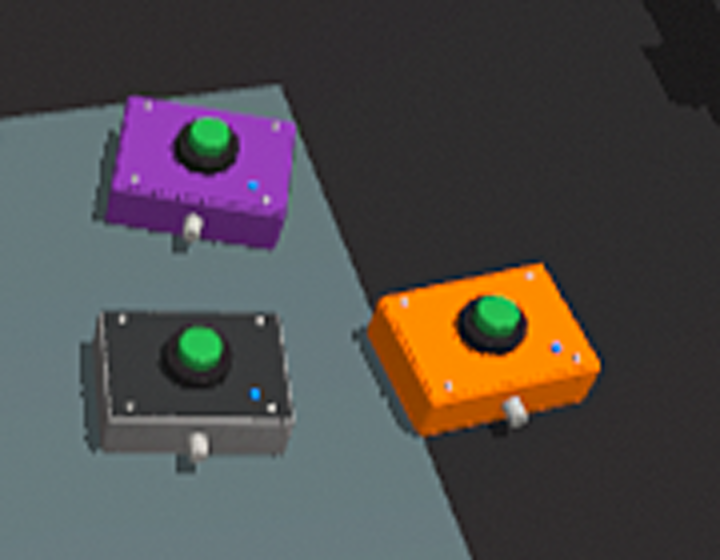

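The index is still on the red dot's line, the button is back up, the loose things are where they were, and the arm is clear.

```bash
python3 -c "
from h import *
print(manip.sign_off()); st()"
```

```text
the job is handed in; nothing more can be done
None
the job is handed in; nothing more can be done
```

The stage now points at the red dot, and the grey box's capture button has been pressed fully down and released. I handed the job in at about 19 s of the 54 s allowed.

- **Turning the stage:** I pushed the post round with the closed fingertips, from −23.3° to the red dot's line at 70°. One small touch-up push was needed near the end.
- **Index check:** before the press, the overhead wrist view measured about 69.8°. After the press it measured about 69.6°. That is within 0.5° and within the measuring noise. In the enlarged picture the yellow tongue sits on the marked line.
- **Capture press:** I pressed only the grey box, once, after the alignment check. The force reached 17.8 N, well above the 5 N spring, so the button was at its stop. I judged full travel from that force, not from a picture of the button held down. The last scene picture shows it back up.
- **Rest of the scene:** the loose items look unmoved in the last scene picture, and at no point did I see the tool touch the camera.
- **Disagreements:** low-angle wrist views read 1–2° less than the overhead view because of parallax, so I relied on the overhead one. The networks' first button suggestions included the orange and purple look-alikes, which I rejected.

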